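# Dock the folding mirror and set its tilt

### The arm

A 7-joint arm with a two-finger parallel gripper is mounted at the origin on the work surface. World frame = base frame: x ahead of the robot, y to its left, z up, the work surface at z = 0. Lengths are in m, angles in rad, forces in N, time in s.
With the tool pointing down it reaches from about 0.425 to 0.875 m from the base axis. Payload 8.4 kg.
Tool frame: the origin (TCP) lies between the finger pads; the fingertips stand 22 mm ahead of it and the grasp point (between the pads) lies 3 mm ahead of it (r.tip_extent is the distance from the TCP to the fingertips, in m); z points along the fingers, y is the line along which they close (so a half turn about z gives the same grasp; the last joint's range is limited). The gripper opens to 87 mm and grips with 3 to 60 N. Pads are 19 mm wide; open, the fingers measure 117 mm over their backs; the gripper's body (75 mm by 190 mm) begins 51 mm behind the grasp point.
Start: joints at [-1.241, 0.333, 0.04, 1.465, -0.013, 1.343, -0.059], TCP at [0.27, 0.591, 0.245] pointing down, gripper open.
Joint ranges: [-2.58, 2.58], [-0.38, 2.09], [-1.3, 1.39], [0.25, 2.4], [-1.5, 4.64], [0.08, 2.09], [-2.65, 2.65]. Speed limits (rad/s): [2.22, 2.22, 2.79, 2.79, 3.14, 3.14, 3.14].

### API

Orientations are given as a 3x3 rotation matrix whose columns are the frame's x, y, z axes.
In Python, from workcell import status, read_camera, r, recognise, regions_of gives the robot as it stands. The module is installed in compiled form; this text tells all that it offers.
- The arm moves only by the shell command python3 -m pendant 'ROWS' [FORCE]. ROWS is JSON, a list of rows, each a list of 3 entries, a list of its own where there are three numbers: the shift along the tool's x, y, z in mm, then the turn, a rotation vector about the tool's x, y, z in degrees, then the closure, from -1 (fully open) to 1 (shut), so that 0 is half open. A call has exactly 8 rows; each row shifts and turns the commanded pose from where the row before left it, along the tool's axes as they then stand; what a row does not reach is not made up. A row lasts 1/10 s, in which the tool goes at most 50 mm and 8.59 degrees, less where a joint would pass 70% of its speed; a pose out of reach is approached as far as the arm can. A call is refused whole if a number of a shift passes 50 or a number of a turn 8.59, either way. A call with a gripper value outside its range is refused whole. The fingers move at their own pace and stop on an object; FORCE is the grip in N (left out, the last holds). Time passes only in rows, so rows that do not move let the fingers close, or fill a call up. It gives the time, the measured TCP pose, the force, the opening and the grip force at its end, in the units of the state.
- status.get_state(): the state, without advancing time (a new reading comes with each control period).
- read_camera(name): name is "scene" or "top" or "wrist"; returns a dict with "img" (480x640x3 uint8, red, green, blue), "z_map" (480x640 float32, m along the optical axis (not along the pixel's ray), 0 where there is no reading), "fov_y" (degrees; the focal length in pixels is half the picture's height over the tangent of half this angle, whatever the lens; pixels are square), "cx", "cy" (the principal point, pixels), "eye" and "orientation" of the camera in the world. Camera axes: x right, y up, looking along -z (the intrinsics and any distortion apply to the point x, -y, -z); pixel columns grow to the right and rows downward; lengths in m; the calibration is good to about 2 mm. The wrist camera is an equidistant fisheye: a pixel r from the principal point sees the ray r / f radians off the axis. A picture is of the moment at which its call begins.
- r.sign_off(): hands the job in; it is judged then, once.
Trained networks look in a picture, given as the dict that the camera call returned (one of the last four; its "shot" number tells which), for a name from the list of things; names that differ only in an ending like _2 or _b are one class to them, and where a whole thing is asked for, a point or a joint stands for the part that bears it (a point fixed in the world has none). Each returns a list of dicts, best first, with "p" (0 to 1); they miss things now and then, are a little off and sometimes report something else, mostly with a low value. They report only what shows in the picture. A call takes as long as a camera call. They do not tell look-alikes from the thing itself.
- recognise(label, picture): "bbox" ([left, top, right, bottom] in pixels, round what is visible of it).
- regions_of(label, picture): "pixels" (480x640 bool, what is visible of it) and "bbox" ([left, top, right, bottom] in pixels, round what is visible of it).
The state is a dict: "time": time; "joint_pos": joint angles; "dq": joint speeds; "effort": joint torques, N m; "position": TCP position; "ee_rot": TCP orientation; "force": force on the tool from outside, world axes, zero at the start; "wrist_torque": the same for the moment, N m; "opening": finger opening in m; "gripper_force": force on a finger pad.
Only numpy, scipy, OpenCV 4.12 (cv2) and the standard library are available. Lean on these libraries where they do the work, as an engineer would, in place of code of your own. Each camera call takes 0.05 s, during which the arm holds its last target. There are 200 camera calls.

### The job

Put the folded mirror squarely on its dock, hinge towards the orange stop, and press it down until the dock plate is fully home. Then lift the blue mirror leaf by its brass pull to 105 degrees open (15 degrees past upright), let go and make sure the angle holds. Leave the other things on the ledge where they are.

Things in the scene. Friction and masses are not known exactly. Their poses are not given: they have to be found in the camera images.
- mirror: The folding mirror's base: a white block 110 (x) x 60 (y) x 22 mm high, with a grey band on its long sides, loose, about 0.5 kg with the leaf (the mass varies). It starts flat on the granite, whose top is 20 mm above the work surface. Origin: centre of the underside; z up; +x points to the hinge end. The two long sides (60 mm apart, plain and upright) are free to grip; the leaf lies on top and is 5 mm narrower than the base on each side.
- mirror_hinge (a point): Centre of the hinge axis, on the base at x = +50, y = 0, z = 27 mm of the base's frame. The axis runs along the base's y.
- leaf (a joint): Opening angle of the blue mirror leaf, in radians: 0 = folded flat on the base, 1.571 = upright, 1.833 = 105 degrees (leaning back past upright, over the hinge end), stop at 2.4. It starts 0 to 0.2. A friction hinge (about 0.16 N m): it stays where it is left, and turns when the pull is moved with about 2 N. The leaf is 105 mm long from the hinge axis, 50 mm wide and 7 mm thick, centred on the axis; about 0.08 kg.
- leaf_pull (a point): Centre of the brass pull: a small bar 24 mm long and 12 mm in diameter, parallel to the hinge axis, 129 mm from the axis, on a stem 10 mm wide and 6 mm thick that sticks out of the leaf's free edge (24 mm from that edge to the bar's centre). With the leaf folded it overhangs the base's end opposite the hinge by 24 mm, its centre 27 mm above the base's underside. It can be pinched by its two flat ends, and turns between the fingers as the leaf swings.
- dock: The fixed dock: a black foot 150 (x) x 80 (y) x 6 mm on the granite, with a tab under its orange-stop end. Origin: centre of the foot's underside (20 mm above the work surface); z up; +x points to the orange stop, and so should the mirror's hinge end. Over the foot stands the dock's grey plate.
- dock_seat (a point): The point on the fixed dock 18 mm above the foot's underside: centre of the plate's top while the plate is up. The mirror's underside centre belongs over it. The plate is 128 (x) x 50 (y) mm with a lip across each end, 118 mm apart inside (4 mm of play at each end of the mirror): a grey lip 5 mm high at -x, the orange stop 12 mm high at +x. The long sides are open, so the fingers can stay beside the mirror while it is set down.
- dock_plate (a joint): How far the dock's plate has been pushed down, in m: 0 = up, 0.006 = fully home. A stiff slide (12 N friction, no spring): it carries the mirror's weight without moving, goes down when the mirror is pressed with a further 5 to 9 N or so from above, and stays down.
- soap_tray: Bystander: stainless steel soap tray with drain ridges, 120 x 85 x 16 mm. Origin: underside centre.
- pump_bottle: Bystander: red pump bottle, 64 mm across, 164 mm high, white head with a spout to its -x. Origin: underside centre.
- comb: Bystander: amber wide-tooth comb lying flat, 150 (x) x 37 x 6 mm. Origin: underside centre.
- ring_dish: Bystander: white ceramic ring dish, 84 mm across, 18 mm high, with a cone 34 mm high and a ring in its middle. Origin: underside centre.
- nail_brush: Bystander: green plastic nail brush on its bristles, 90 (x) x 38 x 28 mm. Origin: underside centre.
- tumbler: Bystander: blue tumbler with a toothbrush standing in it, 70 mm across, 95 mm high (175 mm with the brush). Origin: underside centre.
There are look-alikes about, which are no part of the job. What is shaped like the mirror but purple is not meant.

How it is judged:
By the outcome, as a careful person would: the job done as asked, in the order asked, and still so for the second after the job is handed in, with the robot touching nothing.
It also fails if it takes over 72 s, if anything falls off the work surface, if the arm or the gripper's body presses on something with over 40 N, if the wrist force passes 120 N, or if a joint passes its speed limit or range.

## Working session

There is one attempt and no reset: what is moved stays moved. The work goes in short steps, Python scripts to look and compute and a shell command to move; the robot and the scene stay as the last step left them, time stands still between calls to the robot, and variables do not carry over. Pictures are saved under pics/ and viewed, at most 10 in all, crops included, and the job is handed in when it is done.

```bash
mkdir -p pics; cat > h.py <<'E'
import numpy as np, cv2
from workcell import status, read_camera, r, recognise, regions_of
def save(p,name): cv2.imwrite('pics/'+name,p['img'][:,:,::-1])
def cloud(p):
    h,w=p['z_map'].shape; f=h/2/np.tan(np.radians(p['fov_y'])/2)
    v,u=np.mgrid[:h,:w]; z=p['z_map']
    P=np.stack([(u-p['cx'])/f*z,-(v-p['cy'])/f*z,-z],-1)
    return P@np.array(p['orientation']).T+np.array(p['eye'])
def show(l,p,W):
    for d in regions_of(l,p)[:3]:
        m=d['pixels']&(p['z_map']>0); 
        if m.sum()<5: continue
        q=W[m]; print(l,round(d['p'],2),np.round(d['bbox']),q.mean(0).round(3),np.percentile(q,2,0).round(3),np.percentile(q,98,0).round(3))
E
python3 - <<'E'
from h import *
for n in ['scene','top']:
    p=read_camera(n); save(p,n+'1.png'); W=cloud(p)
    np.savez(n+'1.npz',W=W,img=p['img'],z=p['z_map'])
    print(n,p['fov_y'],p['cx'],p['cy'],np.round(p['eye'],3))
    for l in ['mirror','leaf_pull','dock','dock_plate']: show(l,p,W)
s=status.get_state(); print(s['time'],s['position'],np.round(s['ee_rot'],3),s['opening'])
E
```

```text
scene 48.734832082847866 317.4314471154852 242.7474933773385 [ 1.   -0.64  1.05]
mirror 0.72 [244. 297. 288. 358.] [ 0.529 -0.227  0.049] [ 0.457 -0.267  0.028] [ 0.584 -0.188  0.057]
mirror 0.7 [111. 280. 163. 328.] [ 0.252 -0.34   0.027] [ 0.189 -0.369  0.001] [ 0.32  -0.304  0.036]
leaf_pull 0.94 [240. 296. 281. 343.] [ 0.52  -0.221  0.052] [ 0.452 -0.258  0.041] [ 0.575 -0.185  0.057]
leaf_pull 0.58 [117. 281. 158. 322.] [ 0.247 -0.339  0.031] [ 0.192 -0.363  0.024] [ 0.319 -0.311  0.036]
dock 0.65 [351. 206. 423. 240.] [0.578 0.207 0.034] [0.499 0.164 0.02 ] [0.654 0.259 0.049]
dock_plate 0.82 [356. 206. 413. 234.] [0.569 0.209 0.04 ] [0.507 0.176 0.032] [0.632 0.241 0.051]
dock_plate 0.26 [375. 285. 413. 312.] [0.719 0.012 0.031] [ 0.684 -0.029  0.022] [0.758 0.045 0.045]
top 52.587296901173076 320.6082511877636 239.86282901477142 [0.32  0.004 1.21 ]
mirror 0.71 [392. 208. 429. 267.] [ 0.518 -0.22   0.048] [ 0.453 -0.263  0.021] [ 0.579 -0.184  0.057]
mirror 0.58 [447. 315. 475. 379.] [ 0.244 -0.334  0.028] [ 0.186 -0.366  0.003] [ 0.319 -0.305  0.035]
leaf_pull 0.96 [395. 212. 427. 264.] [ 0.517 -0.221  0.052] [ 0.453 -0.256  0.047] [ 0.569 -0.19   0.057]
leaf_pull 0.57 [451. 317. 474. 374.] [ 0.248 -0.337  0.03 ] [ 0.194 -0.362  0.025] [ 0.316 -0.314  0.035]
dock 0.82 [213. 185. 252. 251.] [0.569 0.209 0.032] [0.497 0.164 0.021] [0.649 0.256 0.048]
dock 0.63 [474. 188. 516. 244.] [ 0.569 -0.436  0.026] [ 0.509 -0.479  0.019] [ 0.628 -0.39   0.039]
dock_plate 0.59 [219. 192. 248. 244.] [0.569 0.21  0.037] [0.507 0.177 0.024] [0.63  0.244 0.05 ]
0.5 [0.27021829 0.5911314  0.2445167 ] [[-0.909  0.416 -0.   ]
 [ 0.416  0.909 -0.   ]
 [ 0.    -0.    -1.   ]] 0.08720472925651539
```

View pics/top1.png

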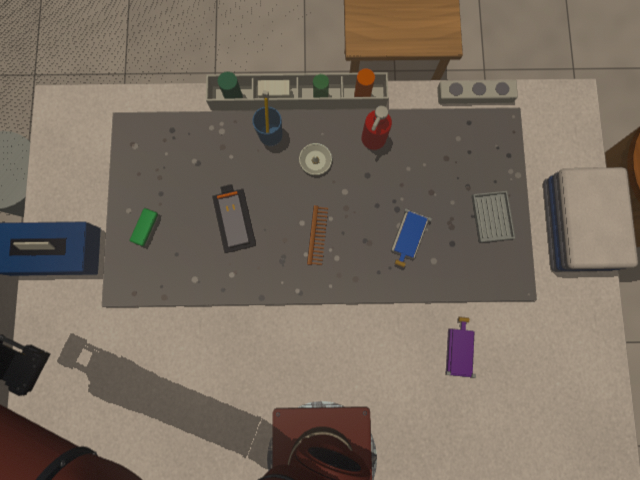

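View pics/scene1.png

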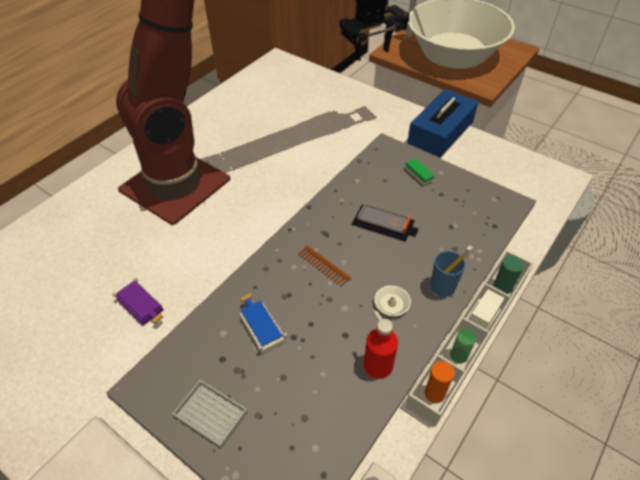

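Candidates for the mirror: the blue-leafed block at top (410,238) / scene (262,325), and the purple one at top (460,350) / scene (140,302). The blue one matches the description. The dock is at top (234,218), with its orange stop at the far (+x) end.

```bash
cat > m.py <<'E'
from h import *
def fit(xy):
    (c,s,a)=cv2.minAreaRect((xy*1000).astype(np.float32))
    if s[0]<s[1]: a+=90; s=s[::-1]
    a=(a+90)%180-90
    return np.round(c,1),np.round(s,1),round(a,2)
E
python3 - <<'E'
from m import *
out=[]
for n in ['scene','top']:
    d=np.load(n+'1.npz'); W,img,z=d['W'],d['img'],d['z']
    hsv=cv2.cvtColor(img,cv2.COLOR_RGB2HSV); H,S,V=[hsv[...,i].astype(int) for i in range(3)]
    x,y,zz=[W[...,i] for i in range(3)]
    near=(abs(x-.52)<.12)&(abs(y+.22)<.09)&(z>0)
    M=near&(zz>.024); blue=near&(H>95)&(H<130)&(S>120)&(zz>.04); br=near&(H<30)&(S>120)&(V>80)&(zz>.03)
    print(n,'mirror all',fit(W[M][:,:2]),'blue',blue.sum(),fit(W[blue][:,:2]))
    A=np.c_[W[blue][:,:2],np.ones(blue.sum())]; print(' plane',np.linalg.lstsq(A,W[blue][:,2],rcond=None)[0].round(3),W[blue].mean(0).round(4))
    print(' brass',br.sum(),W[br].mean(0).round(4),W[br].min(0).round(3),W[br].max(0).round(3))
    nd=(abs(x-.57)<.12)&(abs(y-.21)<.07)&(z>0)
    foot=nd&(V<60)&(zz<.04); D=nd&(zz>.023); pl=nd&(zz>.033); og=nd&(H<15)&(S>150)&(zz>.038)
    for k,m in (('foot',foot),('dock',D),('plate',pl),('orange',og)): print(' ',k,m.sum(),fit(W[m][:,:2]),W[m].mean(0).round(4))
    print(' granite z',np.median(zz[(abs(x-.5)<.1)&(abs(y)<.05)&(z>0)]), 'plate z',np.percentile(zz[pl],[10,50,90,98]).round(4))
    u=(250,200,400,300) if n=='top' else None
    c=img[200:280,380:440] if n=='top' else img[285:370,225:305]
    c2=img[175:260,200:265] if n=='top' else img[195:250,345:425]
    out+= [cv2.resize(c,(400,300),interpolation=cv2.INTER_CUBIC),cv2.resize(c2,(400,300),interpolation=cv2.INTER_CUBIC)]
cv2.imwrite('pics/crop1.png',np.vstack([np.hstack(out[:2]),np.hstack(out[2:])])[:,:,::-1])
E
```

```text
scene mirror all (array([ 520., -220.]), array([239. , 179.9]), -0.07) blue 908 (array([ 515.4, -219.9]), array([125. ,  47.4]), -22.56)
 plane [-0.019 -0.003  0.062] [ 0.5228 -0.2232  0.0527]
 brass 44 [ 0.454  -0.1945  0.0557] [ 0.444 -0.205  0.049] [ 0.462 -0.181  0.059]
  foot 499 (array([585.1, 191. ]), array([168.2,  73.4]), 31.22) [0.5901 0.1927 0.0274]
  dock 1892 (array([569.9, 209.9]), array([239.6, 139.7]), -0.03) [0.5763 0.2054 0.0319]
  plate 786 (array([578.4, 208.7]), array([147.7,  71.3]), 11.54) [0.5695 0.2095 0.0401]
  orange 42 (array([628.5, 224.3]), array([47.2,  5.1]), -78.17) [0.6295 0.2215 0.0494]
 granite z 0.02213562319348772 plate z [0.0365 0.0396 0.0437 0.0515]
top mirror all (array([ 520.4, -220. ]), array([239.6, 179.6]), 0.14) blue 832 (array([ 514.3, -220.7]), array([120.3,  48. ]), -22.25)
 plane [-0.016  0.006  0.062] [ 0.5198 -0.2226  0.0516]
 brass 41 [ 0.4514 -0.1937  0.0546] [ 0.444 -0.205  0.049] [ 0.459 -0.182  0.061]
  foot 814 (array([575.6, 211.1]), array([167.2,  79.7]), 13.01) [0.5654 0.2051 0.0252]
  dock 2053 (array([570. , 210.6]), array([237.4, 138.2]), 0.38) [0.5695 0.209  0.0322]
  plate 1055 (array([568.2, 210. ]), array([129.6,  50.6]), 12.82) [0.569  0.2099 0.0383]
  orange 63 (array([628.2, 223.5]), array([48.5,  6.6]), -76.7) [0.6273 0.2238 0.0479]
 granite z 0.02032073780243293 plate z [0.0348 0.0378 0.0416 0.0498]
```

View pics/crop1.png

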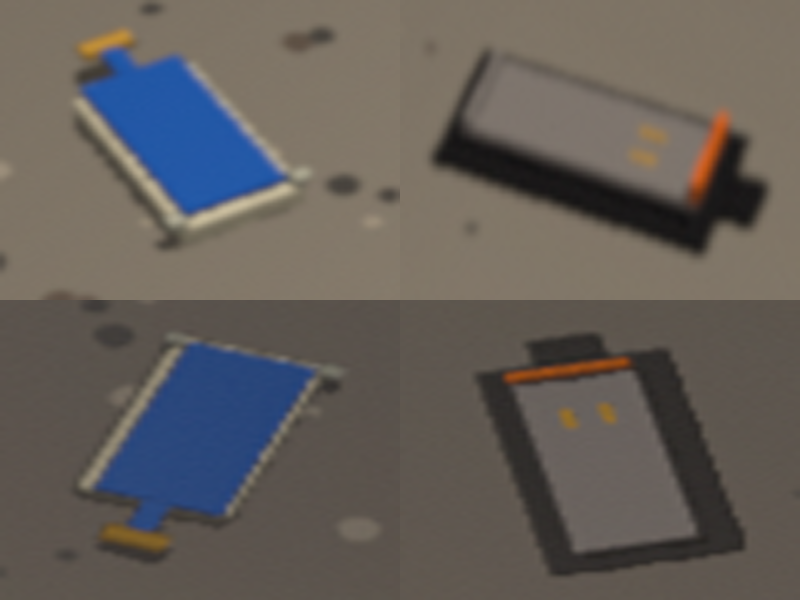

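The crop shows the white base with a blue leaf and brass pull (hinge end away from the robot), and the grey-plated dock with its orange stop at the far end. Estimates are mirror (0.525, -0.224), yaw -22.4°, and dock (0.568, 0.210), yaw 12.9°. The plate size fits.

```bash
cat >> h.py <<'E'
def to(x,y,z,yaw=None):  # yaw: wanted mirror-frame yaw (tool y along it +90)
    s=status.get_state(); R=np.array(s['ee_rot']); d=R.T@(np.array([x,y,z])-s['position'])*1000
    cy=np.degrees(np.arctan2(R[1,1],R[0,1]))-90
    print('t',round(s['time'],2),'pos',np.round(s['position'],4),'toolyaw',round(cy,2),'tilt',np.round(R[:,2],3),'f',np.round(s['force'],1),'op',round(s['opening'],4),'gf',np.round(s['gripper_force'],1))
    print('tool shift mm',d.round(1),'tool z turn',None if yaw is None else round(-(yaw-cy),2))
E
python3 -m pendant '[[[-40,-28,0],[0,0,0],-1],[[-40,-28,0],[0,0,0],-1],[[-40,-28,0],[0,0,0],-1],[[-40,-28,0],[0,0,0],-1],[[-40,-28,0],[0,0,0],-1],[[-40,-28,0],[0,0,0],-1],[[-40,-28,0],[0,0,0],-1],[[-40,-28,0],[0,0,0],-1]]' 40
python3 -m pendant '[[[-21,-34,0],[0,0,0],-1],[[-21,-34,0],[0,0,0],-1],[[-21,-34,0],[0,0,0],-1],[[-21,-34,0],[0,0,0],-1],[[-21,-34,0],[0,0,0],-1],[[-21,-34,0],[0,0,0],-1],[[-21,-34,0],[0,0,0],-1],[[-21,-34,0],[0,0,0],-1]]'
python3 -c "
from h import *
to(.525,-.224,.2,-22.4)"
```

```text
time: 1.3
position: [0.4689, 0.2525, 0.2449]
ee_rot: [[-0.909, 0.416, 0.001], [0.416, 0.909, 0.001], [-0.0, 0.001, -1.0]]
force: [-0.4, 0.2, -0.6]
opening: 0.0874
gripper_force: 0.0
time: 2.1
position: [0.5078, -0.0645, 0.2449]
ee_rot: [[-0.909, 0.416, 0.001], [0.416, 0.909, 0.0], [-0.001, 0.001, -1.0]]
force: [0.4, 0.2, -0.4]
opening: 0.0872
gripper_force: 0.0
t 2.1 pos [ 0.5078 -0.0645  0.2449] toolyaw -24.56 tilt [ 0.001  0.    -1.   ] f [ 0.4  0.2 -0.4] op 0.0872 gf 0.0
tool shift mm [ -81.9 -137.9   44.9] tool z turn -2.16
```

```bash
python3 -m pendant '[[[-16,-27,9],[0,0,-2.2],-1],[[-16,-27,9],[0,0,0],-1],[[-16,-27,9],[0,0,0],-1],[[-17,-28,9],[0,0,0],-1],[[-17,-29,9],[0,0,0],-1],[[0,0,0],[0,0,0],-1],[[0,0,0],[0,0,0],-1],[[0,0,0],[0,0,0],-1]]'
cat >> h.py <<'E'
def wcloud(p):
    h,w=p['z_map'].shape; f=h/2/np.tan(np.radians(p['fov_y'])/2)
    v,u=np.mgrid[:h,:w]; a=u-p['cx']; b=v-p['cy']; rr=np.hypot(a,b)+1e-9; t=rr/f
    k=np.tan(np.minimum(t,1.5))/rr; z=p['z_map']
    P=np.stack([a*k*z,-b*k*z,-z],-1)
    return P@np.array(p['orientation']).T+np.array(p['eye'])
E
python3 - <<'E'
from m import *
p=read_camera('wrist'); save(p,'w1.png'); W=wcloud(p); np.savez('w1.npz',W=W,img=p['img'],z=p['z_map'])
print(p['fov_y'],np.round(p['eye'],3)); show('mirror',p,W); show('leaf_pull',p,W)
hsv=cv2.cvtColor(p['img'],cv2.COLOR_RGB2HSV); H,S,V=[hsv[...,i].astype(int) for i in range(3)]
x,y,zz=[W[...,i] for i in range(3)]; near=(abs(x-.52)<.12)&(abs(y+.22)<.09)&(p['z_map']>0)
b=near&(H>95)&(H<130)&(S>120)&(zz>.04)&(zz<.08); br=near&(H<30)&(S>120)&(V>80)&(zz>.03)&(zz<.08)
print('blue',b.sum(),fit(W[b][:,:2]),W[b].mean(0)); print('brass',br.sum(),fit(W[br][:,:2]),W[br].mean(0))
A=near&(zz>.027)&(zz<.07); print('all',fit(W[A][:,:2]),np.median(zz[near&(zz<.025)]))
to(.525,-.224,.045,-22.4)
E
```

```text
time: 2.9
position: [0.5302, -0.2208, 0.1997]
ee_rot: [[-0.925, 0.38, 0.0], [0.38, 0.925, 0.001], [-0.0, 0.001, -1.0]]
force: [0.6, -0.2, 0.1]
opening: 0.0875
gripper_force: 0.0
65.70646984690485 [ 0.468 -0.194  0.34 ]
mirror 0.91 [270. 119. 353. 287.] [ 0.518 -0.219  0.05 ] [ 0.452 -0.262  0.04 ] [ 0.577 -0.183  0.054]
mirror 0.89 [ 70.   1. 140.  76.] [ 0.279 -0.335  0.026] [ 0.237 -0.362  0.005] [ 0.322 -0.308  0.032]
leaf_pull 0.93 [280. 116. 347. 284.] [ 0.515 -0.218  0.051] [ 0.451 -0.254  0.049] [ 0.571 -0.184  0.055]
leaf_pull 0.56 [ 71.   0. 126.  77.] [ 0.278 -0.34   0.029] [ 0.235 -0.363  0.022] [ 0.322 -0.315  0.033]
blue 7860 (array([ 514.5, -217.9]), array([121.9,  48.5]), -22.41) [ 0.51885555 -0.21963378  0.05126625]
brass 428 (array([ 452.4, -192.1]), array([23. , 11.1]), 67.49) [ 0.45244215 -0.19205644  0.05414827]
all (array([ 511.7, -216.4]), array([139.4,  68.1]), -22.42) 0.019666299011412147
t 3.05 pos [ 0.5303 -0.2207  0.1999] toolyaw -22.27 tilt [ 0.001  0.001 -1.   ] f [0.5 0.1 0.1] op 0.0871 gf 0.0
tool shift mm [  3.8  -5.2 154.9] tool z turn 0.13
```

View pics/w1.png

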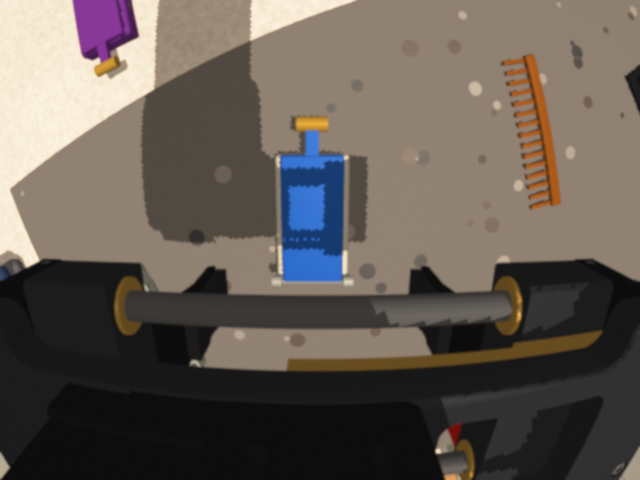

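The wrist view shows the mirror between the fingers at (312,215) with its pull up at (312,124); the purple one is at (103,35), well clear. I'll descend beside the long sides and grip.

```bash
python3 -m pendant '[[[4,-4,20],[0,0,0.1],-1],[[0,0,25],[0,0,0],-1],[[0,0,25],[0,0,0],-1],[[0,0,25],[0,0,0],-1],[[0,0,25],[0,0,0],-1],[[0,0,20],[0,0,0],-1],[[0,0,14],[0,0,0],-1],[[0,0,0],[0,0,0],-1]]'
python3 -m pendant '[[[0,0,0],[0,0,0],1],[[0,0,0],[0,0,0],1],[[0,0,0],[0,0,0],1],[[0,0,0],[0,0,0],1],[[0,0,0],[0,0,0],1],[[0,0,0],[0,0,0],1],[[0,0,0],[0,0,0],1],[[0,0,0],[0,0,0],1]]' 45
```

```text
time: 3.85
position: [0.524, -0.2231, 0.0442]
ee_rot: [[-0.924, 0.381, -0.002], [0.381, 0.924, 0.001], [0.002, -0.0, -1.0]]
force: [0.8, 1.0, 0.9]
opening: 0.0869
gripper_force: 0.0
time: 4.65
position: [0.5251, -0.224, 0.0461]
ee_rot: [[-0.924, 0.382, 0.001], [0.382, 0.924, 0.0], [-0.001, 0.0, -1.0]]
force: [-1.7, 0.9, 5.9]
opening: 0.0597
gripper_force: 45.0
```

```bash
python3 -m pendant '[[[0,0,-20],[0,0,0],1],[[0,0,-40],[0,0,0],1],[[0,0,-40],[0,0,0],1],[[0,0,0],[0,0,-7],1],[[0,0,0],[0,0,-7],1],[[0,0,0],[0,0,-7],1],[[0,0,0],[0,0,-7],1],[[0,0,0],[0,0,-7],1]]'
python3 -c "
from h import *
to(.568,.210,.146,12.9)"
```

```text
time: 5.45
position: [0.5238, -0.2238, 0.1446]
ee_rot: [[-0.975, -0.222, -0.002], [-0.222, 0.975, 0.0], [0.002, 0.001, -1.0]]
force: [-0.1, -0.5, -6.8]
opening: 0.0594
gripper_force: 45.0
t 5.45 pos [ 0.5238 -0.2238  0.1446] toolyaw 12.81 tilt [-0.002  0.    -1.   ] f [-0.1 -0.5 -6.8] op 0.0594 gf 45.0
tool shift mm [-139.2  413.2   -1.3] tool z turn -0.09
```

```bash
python3 -m pendant '[[[-10,28,0],[0,0,0],1],[[-14,42,0],[0,0,0],1],[[-14,42,0],[0,0,0],1],[[-14,42,0],[0,0,0],1],[[-14,42,0],[0,0,0],1],[[-14,42,0],[0,0,0],1],[[-14,42,0],[0,0,0],1],[[-14,42,0],[0,0,0],1]]'
python3 -m pendant '[[[-14,42,0],[0,0,0],1],[[-10,29,0],[0,0,0],1],[[-7,20,0],[0,0,0],1],[[0,0,0],[0,0,0],1],[[0,0,0],[0,0,0],1],[[0,0,0],[0,0,0],1],[[0,0,0],[0,0,0],1],[[0,0,0],[0,0,0],1]]'
python3 - <<'E'
from m import *
to(.568,.210,.064,12.9)
for n in ['wrist','top']:
    p=read_camera(n); save(p,n+'2.png'); W=wcloud(p) if n=='wrist' else cloud(p)
    hsv=cv2.cvtColor(p['img'],cv2.COLOR_RGB2HSV); H,S,V=[hsv[...,i].astype(int) for i in range(3)]
    x,y,zz=[W[...,i] for i in range(3)]; near=(abs(x-.56)<.15)&(abs(y-.21)<.09)&(p['z_map']>0)
    b=near&(H>95)&(H<130)&(S>120)&(zz>.1)&(zz<.2); br=near&(H<30)&(S>120)&(V>80)&(zz>.12)&(zz<.2)
    og=near&(H<15)&(S>150)&(zz<.06); ft=near&(V<60)&(zz<.035)
    for k,m in dict(blue=b,brass=br,orange=og,foot=ft).items():
        if m.sum()>10: print(n,k,m.sum(),fit(W[m][:,:2]),W[m].mean(0).round(4))
E
```

```text
time: 6.25
position: [0.5594, 0.1152, 0.1447]
ee_rot: [[-0.976, -0.217, -0.002], [-0.217, 0.976, -0.001], [0.002, -0.0, -1.0]]
force: [0.9, -0.6, -5.0]
opening: 0.0598
gripper_force: 45.0
time: 7.05
position: [0.571, 0.2082, 0.1457]
ee_rot: [[-0.977, -0.215, 0.0], [-0.215, 0.977, -0.0], [-0.0, -0.0, -1.0]]
force: [-0.3, -0.2, -4.7]
opening: 0.06
gripper_force: 45.0
t 7.05 pos [0.571  0.2082 0.1457] toolyaw 12.44 tilt [ 0. -0. -1.] f [-0.3 -0.2 -4.7] op 0.06 gf 45.0
tool shift mm [ 2.5  2.4 81.7] tool z turn -0.46
wrist blue 19376 (array([546.1, 204.1]), array([94.4, 49. ]), 12.41) [0.5445 0.2037 0.1512]
wrist brass 2073 (array([527.3, 220.1]), array([115.4,  90.8]), -73.9) [0.4956 0.1925 0.1542]
wrist foot 1563 (array([510.4, 199. ]), array([78.2, 27.5]), -78.34) [0.51   0.1935 0.0257]
top blue 120 (array([544.8, 185.6]), array([47.9, 16.9]), 16.97) [0.5405 0.1846 0.1509]
top foot 317 (array([521.8, 164.9]), array([142.7,  59.7]), -8.92) [0.5316 0.1721 0.0248]
```

View pics/wrist2.png

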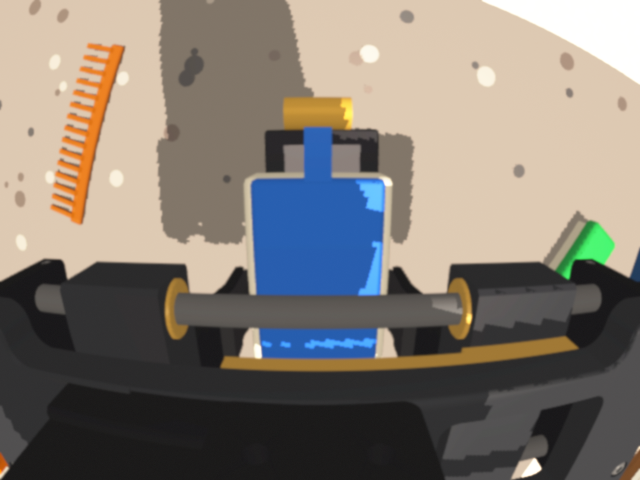

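The mirror is held straight, and the dock's near end shows behind the stem at (320,155). I'll refine the lateral and yaw offset in the tool frame.

```bash
python3 - <<'E'
from m import *
s=status.get_state(); R=np.array(s['ee_rot']); t=np.array(s['position'])
p=read_camera('wrist'); W=wcloud(p); img=p['img']; L=((W-t)@R)*1000; zz=W[...,2]; V=img.max(-1); ok=p['z_map']>0
v,u=np.mgrid[:480,:640]
print('cx',p['cx'])
for lab,m in (('foot',ok&(V<75)&(zz<.031)&(v>100)&(v<175)&(u>250)&(u<395)),('brass',ok&(v>90)&(v<130)&(u>275)&(u<360)&(zz>.13)),('leaf',ok&(v>185)&(v<250)&(u>240)&(u<395)&(zz>.145)&(img[...,2]>1.5*img[...,0]))):
    q=L[m]; print(lab,m.sum(),'tool x',np.percentile(q[:,0],[1,99]).round(1),'y',np.percentile(q[:,1],[1,99]).round(1),'z',np.median(q[:,2]).round(1))
    # outline per tool-x bin: y min/max -> axis
    if lab!='brass':
        xs=np.arange(q[:,0].min(),q[:,0].max(),2); e=[]
        for a in xs:
            k=q[(q[:,0]>=a)&(q[:,0]<a+2)]
            if len(k)>20: e.append((a+1,k[:,1].min(),k[:,1].max()))
        e=np.array(e); print(e.round(1)[::3].tolist())
    if lab=='foot':
        e=[]
        for a in np.arange(-36,36,2):
            k=q[(q[:,1]>=a)&(q[:,1]<a+2)]
            if len(k)>3: e.append((a+1,k[:,0].max()))
        e=np.array(e); c=np.polyfit(*e.T,1); print('near edge slope deg',np.degrees(c[0]),'x at y0',c[1])
# dock yaw from first pictures: moment-free edge fits
for n in ['top','scene']:
    d=np.load(n+'1.npz'); W=d['W']; img=d['img']; V=img.max(-1)
    a=np.radians(12.8); Q=(W[...,:2]-[.568,.210])@np.array([[np.cos(a),-np.sin(a)],[np.sin(a),np.cos(a)]])*1000
    near=(d['z']>0)&(abs(Q[...,0])<70)&(abs(Q[...,1])<48)&((V<65)|(W[...,2]>.031))
    e=[]
    for b in np.arange(-56,60,4):
        k=Q[near&(Q[...,0]>=b)&(Q[...,0]<b+4)][:,1]
        if len(k): e.append((b+2,k.min(),k.max()))
    e=np.array(e); print(n,'yaw corr lo/hi',[np.degrees(np.polyfit(e[:,0],e[:,i],1)[0]).round(2) for i in (1,2)],np.median(e[:,1:],0).round(1))
E
```

```text
cx 317.77833787452914
foot 1767 tool x [47.2 75.9] y [-35.5  42.2] z 120.1
[[48.0, -35.9, 42.4], [54.0, -35.7, 42.5], [60.0, -35.6, 42.3], [66.0, -35.5, 42.1], [72.0, -35.4, 37.1]]
near edge slope deg -3.501516474119533 x at y0 74.14077469885476
brass 2203 tool x [72.  83.6] y [-10.6  12.9] z -8.2
leaf 8360 tool x [27.6 51.4] y [-22.7  25.3] z -5.8
[[27.6, -23.5, 25.9], [33.6, -23.3, 25.8], [39.6, -23.4, 25.9], [45.6, -23.0, 26.0], [51.6, -23.4, 25.7]]
top yaw corr lo/hi [np.float64(0.18), np.float64(0.37)] [-39.6  38.6]
scene yaw corr lo/hi [np.float64(0.28), np.float64(-0.13)] [-38.7  26.4]
```

```bash
python3 -m pendant '[[[2,2.5,10],[0,0,-0.5],1],[[0,0,20],[0,0,0],1],[[0,0,20],[0,0,0],1],[[0,0,15],[0,0,0],1],[[0,0,7],[0,0,0],1],[[0,0,0],[0,0,0],1],[[0,0,0],[0,0,0],1],[[0,0,0],[0,0,0],1]]'
python3 -m pendant '[[[0,0,2],[0,0,0],1],[[0,0,2],[0,0,0],1],[[0,0,2],[0,0,0],1],[[0,0,2],[0,0,0],1],[[0,0,1],[0,0,0],1],[[0,0,0],[0,0,0],1],[[0,0,0],[0,0,0],1],[[0,0,0],[0,0,0],1]]'
python3 -c "
from h import *
to(.568,.210,.064,13)"
```

```text
time: 8.0
position: [0.569, 0.2115, 0.0745]
ee_rot: [[-0.974, -0.225, 0.001], [-0.225, 0.974, 0.001], [-0.002, 0.0, -1.0]]
force: [-0.6, 0.1, -4.7]
opening: 0.0598
gripper_force: 45.0
time: 8.8
position: [0.5683, 0.2113, 0.0646]
ee_rot: [[-0.974, -0.225, 0.0], [-0.225, 0.974, -0.0], [-0.0, -0.0, -1.0]]
force: [-0.2, 0.2, -4.2]
opening: 0.0597
gripper_force: 45.0
t 8.8 pos [0.5683 0.2113 0.0646] toolyaw 13.03 tilt [ 0. -0. -1.] f [-0.2  0.2 -4.2] op 0.0597 gf 45.0
tool shift mm [ 0.6 -1.2  0.6] tool z turn 0.03
```

```bash
python3 -m pendant '[[[0,0,1],[0,0,0],1],[[0,0,0],[0,0,0],1],[[0,0,1],[0,0,0],1],[[0,0,0],[0,0,0],1],[[0,0,0],[0,0,0],1],[[0,0,0],[0,0,0],1],[[0,0,0],[0,0,0],1],[[0,0,0],[0,0,0],1]]'
python3 - <<'E'
from h import *
a=read_camera('scene')['img'][185:265,335:445]; b=read_camera('wrist')['img'][80:300,200:440]
cv2.imwrite('pics/fit.png',np.hstack([cv2.resize(a,(440,320),interpolation=cv2.INTER_CUBIC),cv2.resize(b,(349,320))])[:,:,::-1])
E
```

```text
time: 9.6
position: [0.5685, 0.2113, 0.0632]
ee_rot: [[-0.974, -0.225, 0.0], [-0.225, 0.974, 0.0], [-0.0, 0.0, -1.0]]
force: [-3.3, -1.4, 6.0]
opening: 0.0596
gripper_force: 45.0
```

View pics/fit.png

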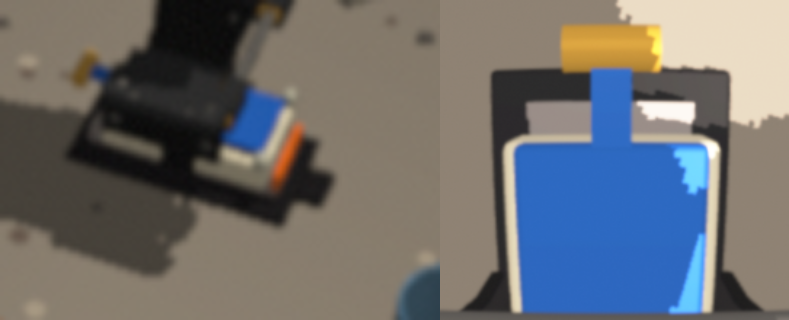

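Seated: the left half shows the base just inside the orange stop at (290,155), and the right half shows the mirror centred on the foot (611 against 610). Contact came at the expected height, so I'll press.

```bash
python3 -m pendant '[[[0,0,1],[0,0,0],1],[[0,0,1],[0,0,0],1],[[0,0,1],[0,0,0],1],[[0,0,1],[0,0,0],1],[[0,0,0],[0,0,0],1],[[0,0,0],[0,0,0],1],[[0,0,0],[0,0,0],1],[[0,0,0],[0,0,0],1]]' 60
python3 -m pendant '[[[0,0,1],[0,0,0],1],[[0,0,1],[0,0,0],1],[[0,0,1],[0,0,0],1],[[0,0,1],[0,0,0],1],[[0,0,0],[0,0,0],1],[[0,0,0],[0,0,0],1],[[0,0,0],[0,0,0],1],[[0,0,0],[0,0,0],1]]'
```

```text
time: 10.5
position: [0.5685, 0.2113, 0.059]
ee_rot: [[-0.974, -0.225, 0.0], [-0.225, 0.974, 0.0], [-0.0, 0.0, -1.0]]
force: [-3.6, -1.7, 5.7]
opening: 0.0593
gripper_force: 60.0
time: 11.3
position: [0.5686, 0.2114, 0.0579]
ee_rot: [[-0.974, -0.225, 0.0], [-0.225, 0.974, 0.001], [-0.001, 0.001, -1.0]]
force: [-16.1, -5.5, 34.4]
opening: 0.0594
gripper_force: 60.0
```

```bash
python3 -m pendant '[[[0,0,-2],[0,0,0],1],[[0,0,0],[0,0,0],-1],[[0,0,0],[0,0,0],-1],[[0,0,0],[0,0,0],-1],[[0,0,0],[0,0,0],-1],[[0,0,0],[0,0,0],-1],[[0,0,0],[0,0,0],-1],[[0,0,0],[0,0,0],-1]]'
python3 -m pendant '[[[0,0,-20],[0,0,0],-1],[[0,0,-30],[0,0,0],-1],[[0,0,-40],[0,0,0],-1],[[20,0,-30],[0,0,0],-1],[[30,0,-20],[0,0,0],-1],[[30,0,0],[0,0,0],-1],[[0,0,0],[0,0,0],-1],[[0,0,0],[0,0,0],-1]]' 25
python3 - <<'E'
from m import *
a=np.radians(13); Rz=np.array([[np.cos(a),-np.sin(a)],[np.sin(a),np.cos(a)]])
o=[]
for n in ['wrist','top']:
    p=read_camera(n); W=wcloud(p) if n=='wrist' else cloud(p); img=p['img']
    hsv=cv2.cvtColor(img,cv2.COLOR_RGB2HSV); H,S,V=[hsv[...,i].astype(int) for i in range(3)]
    zz=W[...,2]; D=(W[...,:2]-[.568,.210])@Rz*1000; near=(p['z_map']>0)&(abs(D[...,0])<110)&(abs(D[...,1])<50)&(zz<.09)
    g=dict(blue=near&(H>95)&(H<130)&(S>120)&(zz>.035),brass=near&(H>15)&(H<30)&(S>120)&(V>80)&(zz>.04)&(D[...,0]<-60),orange=near&(H<14)&(S>150)&(D[...,0]>40),foot=near&(V<75)&(zz<.032),white=near&(S<60)&(V>110)&(zz>.04))
    for k,m in g.items():
        if m.sum()>8: q=D[m]; print(n,k,m.sum(),'dock x',np.percentile(q[:,0],[1,50,99]).round(1),'y',np.percentile(q[:,1],[1,50,99]).round(1),'z',np.percentile(zz[m],[2,50,98]).round(4),'rect',fit(W[m][:,:2]))
to(.568-.079*np.cos(a),.210-.079*np.sin(a),.065,13)
save(p,'top3.png'); p=read_camera('wrist'); save(p,'w3.png')
E
```

```text
time: 12.1
position: [0.5683, 0.2113, 0.0565]
ee_rot: [[-0.974, -0.225, -0.0], [-0.225, 0.974, -0.0], [0.0, -0.0, -1.0]]
force: [0.5, -0.3, 1.3]
opening: 0.0867
gripper_force: 0.0
time: 12.9
position: [0.4903, 0.1934, 0.197]
ee_rot: [[-0.974, -0.226, 0.001], [-0.226, 0.974, 0.001], [-0.001, 0.001, -1.0]]
force: [1.0, -0.1, 0.3]
opening: 0.087
gripper_force: 0.0
wrist blue 3742 dock x [-69.  -31.6  32.6] y [-20.8   2.4  25.9] z [0.0615 0.0634 0.0651] rect (array([549.1, 208.1]), array([105.4,  48.1]), 13.16)
wrist brass 465 dock x [-83.3 -79.1 -73.1] y [-9.   2.3 14.3] z [0.061  0.0662 0.0683] rect (array([491.2, 195. ]), array([23.5, 10.6]), -77.27)
wrist foot 2161 dock x [-102.8  -55.1   65.5] y [-36.9 -15.9  41.1] z [0.0199 0.0256 0.0273] rect (array([552.1, 208.6]), array([180.8,  78.8]), 13.05)
wrist white 1009 dock x [-71.9 -40.6  39.7] y [-27.    9.8  32.7] z [0.0418 0.0528 0.0631] rect (array([554.7, 209.6]), array([118.7,  60.5]), 13.37)
top blue 85 dock x [-66.2  40.6  48. ] y [-23.7 -12.3   9.7] z [0.058  0.0623 0.0671] rect (array([561.7, 199.4]), array([115.6,  33.3]), 15.59)
top brass 17 dock x [-83.6 -80.8 -77.2] y [-11.2  -3.8   1.3] z [0.0629 0.0657 0.0694] rect (array([491.1, 187.2]), array([12.9,  6. ]), -69.41)
top orange 39 dock x [58.1 61.7 65.1] y [-23.3  -5.1  14.6] z [0.0373 0.043  0.0465] rect (array([629.9, 219.7]), array([38.2,  7.6]), -73.62)
top foot 393 dock x [-109.5   23.1   90.4] y [-49.1 -17.2  13.7] z [0.0161 0.0227 0.03  ] rect (array([563.2, 191.1]), array([204.7,  55.9]), 16.81)
top white 37 dock x [14.9 40.5 54.6] y [-31.1 -26.4   7.2] z [0.0492 0.0546 0.0636] rect (array([613.9, 200.8]), array([51.1, 30.3]), 57.05)
t 13.0 pos [0.4909 0.1934 0.1965] toolyaw 13.02 tilt [ 0.  0. -1.] f [ 0.3  0.6 -1. ] op 0.0873 gf 0.0
tool shift mm [  0.2  -1.1 131.5] tool z turn 0.02
```

View pics/w3.png

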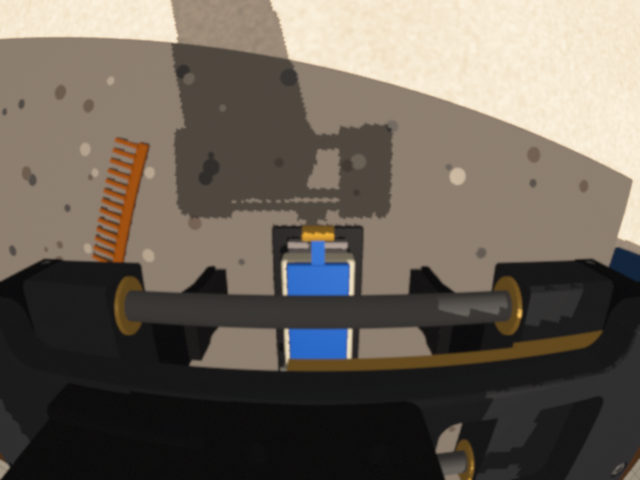

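Mirror placed: brass pull at (318,234), leaf and base parallel to the foot, and the orange stop about 6 mm lower than before, so the plate is home. Now the pull.

```bash
python3 -m pendant '[[[-1,0,20],[0,0,0],-1],[[0,0,30],[0,0,0],-1],[[0,0,30],[0,0,0],-1],[[0,0,25],[0,0,0],-1],[[0,0,17],[0,0,0],-1],[[0,0,8.5],[0,0,0],-1],[[0,0,0],[0,0,0],-1],[[0,0,0],[0,0,0],-1]]'
python3 -m pendant '[[[0,0,0],[0,0,0],1],[[0,0,0],[0,0,0],1],[[0,0,0],[0,0,0],1],[[0,0,0],[0,0,0],1],[[0,0,0],[0,0,0],1],[[0,0,0],[0,0,0],1],[[0,0,0],[0,0,0],1],[[0,0,0],[0,0,0],1]]' 20
python3 - <<'E'
from h import *
s=status.get_state(); h=np.array([.5685+.05*np.cos(np.radians(13)),.2113+.05*np.sin(np.radians(13)),.059]); print(h)
d=np.array([np.cos(np.radians(13)),np.sin(np.radians(13)),0]); q=(np.array(s['position'])-h); print('along',q@d*1000,'z',q[2]*1000)
E
```

```text
time: 13.85
position: [0.492, 0.1936, 0.0666]
ee_rot: [[-0.974, -0.225, 0.001], [-0.225, 0.974, -0.0], [-0.001, -0.0, -1.0]]
force: [0.9, -0.8, 0.6]
opening: 0.0868
gripper_force: 0.0
time: 14.65
position: [0.4913, 0.1935, 0.066]
ee_rot: [[-0.974, -0.225, -0.0], [-0.225, 0.974, -0.0], [0.0, -0.0, -1.0]]
force: [-0.2, -0.0, 0.7]
opening: 0.0311
gripper_force: 0.0
[0.6172185  0.22254755 0.059     ]
along -129.2113362504085 z 7.027583452476907
```

```bash
python3 -m pendant '[[[0,0,0],[0,0,0],1],[[0,0,0],[0,0,0],1],[[0,0,0],[0,0,0],1],[[0,0,0],[0,0,0],1],[[0,0,0],[0,0,0],1],[[0,0,-1.5],[0,0,0],1],[[0,0,-2],[0,0,0],1],[[0,0,-2],[0,0,0],1]]' 20
python3 -c "
from h import *
to(.4913,.1935,.066,13)"
```

```text
time: 15.45
position: [0.4914, 0.1935, 0.0717]
ee_rot: [[-0.974, -0.225, 0.0], [-0.225, 0.974, -0.0], [-0.0, -0.0, -1.0]]
force: [2.2, 0.3, -3.3]
opening: 0.0235
gripper_force: 20.0
t 15.45 pos [0.4914 0.1935 0.0717] toolyaw 13.02 tilt [ 0. -0. -1.] f [ 2.2  0.3 -3.3] op 0.0235 gf 20.0
tool shift mm [0.1 0.1 5.7] tool z turn 0.02
```

Pinched at 24 mm and the leaf is lifting with about 3 N. I'll follow the arc.

```bash
python3 -m pendant '[[[-2,0,-16.8],[0,0,0],1],[[-5.8,0,-21.7],[0,0,0],1],[[-9.5,0,-20.4],[0,0,0],1],[[-12.9,0,-18.4],[0,0,0],1],[[-15.9,0,-15.9],[0,0,0],1],[[-18.4,0,-12.9],[0,0,0],1],[[-20.4,0,-9.5],[0,0,0],1],[[0,0,0],[0,0,0],1]]'
python3 - <<'E'
from m import *
s=status.get_state(); a=np.radians(13); d=np.array([np.cos(a),np.sin(a),0]); h=np.array([.5685,.2113,.059])+.05*d
q=np.array(s['position'])-h; print('rel hinge',q@d*1000,q[2]*1000, 'f',s['force'])
p=read_camera('scene'); W=cloud(p); hsv=cv2.cvtColor(p['img'],cv2.COLOR_RGB2HSV); H,S,V=[hsv[...,i].astype(int) for i in range(3)]
D=(W-h); al=D@d*1000; lat=D@np.array([-d[1],d[0],0])*1000; z=D[...,2]*1000
b=(p['z_map']>0)&(H>95)&(H<130)&(S>120)&(abs(lat)<40)&(abs(al)<140)&(z>8)&(z<140)
print(b.sum()); c=np.cov(np.c_[al[b],z[b]].T); w,v=np.linalg.eigh(c); e=v[:,1]*np.sign(v[1,1]); print('leaf angle',np.degrees(np.arctan2(e[1],-e[0])), 'spread',w.round(1))
br=(p['z_map']>0)&(H>15)&(H<30)&(S>120)&(abs(lat)<30)&(abs(al)<150)&(z>80); print('brass',br.sum(),al[br].mean(),z[br].mean())
c=p['img'][120:270,310:470]; cv2.imwrite('pics/lift.png',cv2.resize(c,(640,600),interpolation=cv2.INTER_CUBIC)[:,:,::-1])
E
```

```text
time: 16.25
position: [0.5758, 0.2131, 0.188]
ee_rot: [[-0.974, -0.225, 0.002], [-0.225, 0.974, 0.0], [-0.002, -0.0, -1.0]]
force: [1.6, 1.0, -1.1]
opening: 0.0236
gripper_force: 20.0
rel hinge -42.440569491168496 128.97818728432765 f [ 1.5692975   1.01605528 -1.12626216]
287
leaf angle 70.74592491657883 spread [  1.8 774.7]
brass 16 -13.73460501677043 197.37304698561678
```

View pics/lift.png

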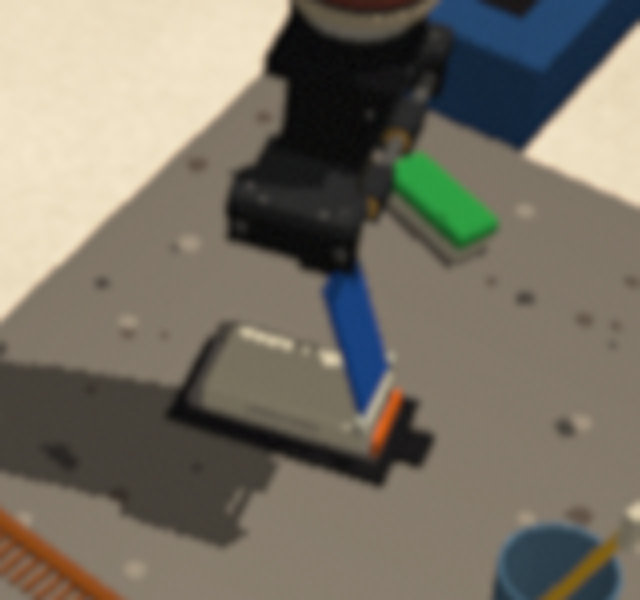

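The leaf is following the pull at about 70° with the base seated and the fingers on the pull; now the rest of the arc.

```bash
python3 -m pendant '[[[-21.7,0,-5.8],[0,0,0],1],[[-22.4,0,-2],[0,0,0],1],[[-11.2,0,0.5],[0,0,0],1],[[-11.2,0,1.5],[0,0,0],1],[[-11,0,2.4],[0,0,0],1],[[0,0,0],[0,0,0],1],[[0,0,0],[0,0,0],1],[[0,0,0],[0,0,0],1]]'
cat > ang.py <<'E'
from m import *
s=status.get_state(); a=np.radians(13); d=np.array([np.cos(a),np.sin(a),0]); h=np.array([.5685,.2113,.059])+.05*d
q=np.array(s['position'])-h; print('t',s['time'],'rel hinge',q@d*1000,q[2]*1000, 'f',np.round(s['force'],1))
for n in ['scene','top','wrist']:
    p=read_camera(n); W=wcloud(p) if n=='wrist' else cloud(p); hsv=cv2.cvtColor(p['img'],cv2.COLOR_RGB2HSV); H,S,V=[hsv[...,i].astype(int) for i in range(3)]
    D=(W-h); al=D@d*1000; lat=D@np.array([-d[1],d[0],0])*1000; z=D[...,2]*1000
    b=(p['z_map']>0)&(H>95)&(H<130)&(S>120)&(abs(lat)<22)&(abs(al)<140)&(z>12)&(z<98)
    if b.sum()<30: print(n,b.sum()); continue
    c=np.polyfit(z[b],al[b],1); k=abs(al[b]-np.polyval(c,z[b]))<3; c=np.polyfit(z[b][k],al[b][k],1)
    print(n,k.sum(),'angle',90+np.degrees(np.arctan(c[0])),'al at axis',c[1])
    br=(p['z_map']>0)&(H>15)&(H<30)&(S>120)&(abs(lat)<16)&(abs(al)<60)&(z>105)&(z<140)
    if br.sum()>8: print('  brass',br.sum(),al[br].mean(),z[br].mean(),lat[br].mean())
E
python3 ang.py
```

```text
time: 17.1
position: [0.6497, 0.2302, 0.1909]
ee_rot: [[-0.974, -0.225, 0.001], [-0.225, 0.974, 0.0], [-0.001, 0.0, -1.0]]
force: [1.3, 1.2, 3.1]
opening: 0.0231
gripper_force: 20.0
t 17.1 rel hinge 33.379431804093464 131.91543806557274 f [1.3 1.2 3.1]
scene 7
top 0
wrist 252 angle 102.76041052485769 al at axis 0.6131061563192867
  brass 439 27.12998412212063 127.8370818587672 1.4606819070138737
```

```bash
python3 -m pendant '[[[0,0,0],[0,0,0],0],[[0,0,0],[0,0,0],0],[[0,0,0],[0,0,0],0],[[0,0,0],[0,0,0],0],[[0,0,0],[0,0,0],0],[[0,0,0],[0,0,0],0],[[0,0,0],[0,0,0],0],[[0,0,0],[0,0,0],0]]'
python3 -m pendant '[[[0,0,-15],[0,0,0],0],[[0,0,-25],[0,0,0],0],[[20,0,-30],[0,0,0],0],[[40,0,-10],[0,0,0],0],[[45,0,0],[0,0,0],0],[[45,0,0],[0,0,0],0],[[20,0,0],[0,0,0],0],[[0,0,0],[0,0,0],0]]'
python3 ang.py
```

```text
time: 18.05
position: [0.6496, 0.2301, 0.1905]
ee_rot: [[-0.974, -0.225, -0.0], [-0.225, 0.974, -0.0], [0.0, -0.0, -1.0]]
force: [0.4, 0.8, -0.3]
opening: 0.0433
gripper_force: 0.0
time: 18.85
position: [0.4822, 0.1915, 0.2725]
ee_rot: [[-0.974, -0.226, 0.001], [-0.226, 0.974, 0.002], [-0.002, 0.002, -1.0]]
force: [0.8, 0.1, 1.1]
opening: 0.0435
gripper_force: 0.0
t 18.85 rel hinge -138.53317987510658 213.5052002255985 f [0.8 0.1 1.1]
scene 10
top 1
wrist 31 angle 101.23725046119675 al at axis 0.8286219504972437
```

```bash
python3 -m pendant '[[[0,-30,-5],[0,0,0],0],[[0,-45,0],[0,0,0],0],[[0,-45,0],[0,0,0],0],[[0,-45,0],[0,0,0],0],[[0,-45,0],[0,0,0],0],[[0,-20,0],[0,0,0],0],[[0,0,0],[0,0,0],0],[[0,0,0],[0,0,0],0]]'
python3 - <<'E'
from h import *
a=np.radians(13); d=np.array([np.cos(a),np.sin(a),0]); h=np.array([.5685,.2113,.059])+.05*d; n=np.array([-d[1],d[0],0]); o=[]
for nm in ['scene','top']:
    p=read_camera(nm); W=cloud(p); D=W-h; al=D@d*1000; lat=D@n*1000; z=D[...,2]*1000; ok=p['z_map']>0
    np.savez(nm+'4.npz',img=p['img'],W=W,z=p['z_map'])
    m=ok&(abs(lat)<22)&(abs(al)<60)&(z>15)&(z<98); print(nm,m.sum())
    if m.sum()>30:
        for _ in range(3):
            c=np.polyfit(z[m],al[m],1); m&=abs(al-np.polyval(c,z))<5
        print(m.sum(),'angle',90+np.degrees(np.arctan(c[0])),'axis al',c[1],p['img'][m].mean(0))
    b=ok&(abs(lat)<16)&(abs(al)<70)&(z>112)&(z<140); print(' pull',b.sum(),al[b].mean(),z[b].mean(),z[b].max() if b.any() else 0)
    c=p['img'][130:260,330:450] if nm=='scene' else p['img'][165:265,190:282]
    o.append(cv2.resize(c,(400,434),interpolation=cv2.INTER_CUBIC))
cv2.imwrite('pics/end.png',np.hstack(o)[:,:,::-1])
E
```

```text
time: 19.8
position: [0.5365, -0.0323, 0.2754]
ee_rot: [[-0.974, -0.224, -0.0], [-0.224, 0.974, -0.001], [0.001, -0.001, -1.0]]
force: [-0.1, 0.7, 0.5]
opening: 0.0437
gripper_force: 0.0
scene 47
43 angle 101.96873166801048 axis al 1.532153140679386 [ 79.27906977  86.18604651 100.13953488]
 pull 52 32.5545491562081 129.52910669531371 137.0798159036694
top 361
361 angle 102.75988506237992 axis al 0.0039483967979880305 [62.57894737 70.1800554  76.87257618]
 pull 73 30.13733816849881 127.70781345486628 135.88484355446212
```

View pics/end.png

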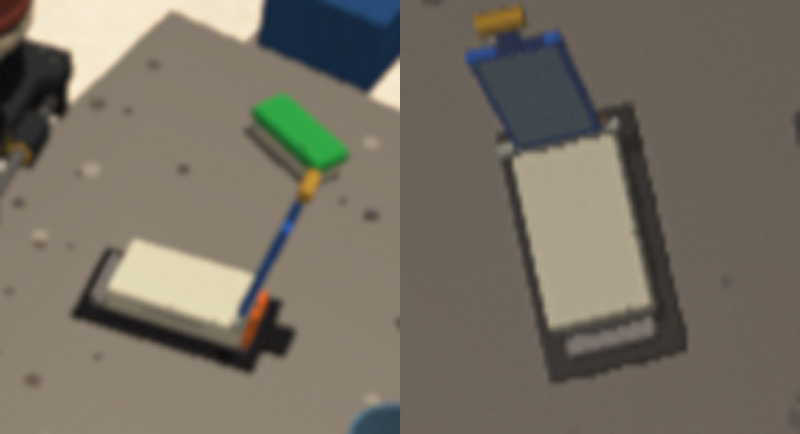

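The leaf stands back past upright with the pull at the top, and the mirror is square on the dock against the orange stop. The slope fit regresses on noisy depth, so I'll refit the angle with errors along the viewing ray.

```bash
python3 - <<'E'
from h import *
from scipy.optimize import least_squares
a=np.radians(13); d=np.array([np.cos(a),np.sin(a),0]); h=np.array([.5685,.2113,.059])+.05*d; n=np.array([-d[1],d[0],0])
p=read_camera('top'); eye=np.array(p['eye'])
def plane(z0,z1,al0,al1,horiz=False):
    D=W-h; al=D@d*1000; lat=D@n*1000; z=D[...,2]*1000
    m=(p['z_map']>0)&(abs(lat)<20)&(al>al0)&(al<al1)&(z>z0)&(z<z1)
    P=np.c_[al[m],lat[m],z[m]]; E=np.array([(eye-h)@d,(eye-h)@n,(eye-h)[2]])*1000
    u=P-E; rng=np.linalg.norm(u,axis=1); u/=rng[:,None]
    def res(q): # plane normal.(x)=c
        N=np.array([np.cos(q[0])*np.cos(q[1]),np.sin(q[1]),np.sin(q[0])*np.cos(q[1])]); return (q[2]-E@N)/(u@N)-rng
    q0=[np.pi/2,0,0] if horiz else [np.radians(14),0,-3]
    s=least_squares(res,q0,loss='soft_l1',f_scale=2); return m.sum(),np.degrees(s.x[:2]).round(2),s.x[2].round(2),np.abs(s.fun).mean().round(2)
ps=[read_camera('top') for _ in range(3)]
for p in ps:
    W=cloud(p)
    print('leaf',plane(8,100,-5,40),plane(20,92,0,30),'base top (90)',plane(-12,0,-95,-15,True))
E
```

```text
leaf (np.int64(368), array([-12.92,   0.4 ]), np.float64(-0.15), np.float64(1.81)) (np.int64(280), array([-12.65,   0.6 ]), np.float64(0.08), np.float64(1.64)) base top (90) (np.int64(531), array([90.07,  1.12]), np.float64(-5.72), np.float64(1.83))
leaf (np.int64(373), array([-13.26,   0.29]), np.float64(-0.41), np.float64(1.82)) (np.int64(283), array([-13.13,   0.13]), np.float64(-0.34), np.float64(1.62)) base top (90) (np.int64(524), array([90.17, -0.19]), np.float64(-5.47), np.float64(1.75))
leaf (np.int64(366), array([-12.93,  -0.13]), np.float64(-0.13), np.float64(1.9)) (np.int64(276), array([-12.96,  -0.21]), np.float64(-0.23), np.float64(1.74)) base top (90) (np.int64(531), array([90.52, -0.13]), np.float64(-5.13), np.float64(1.82))
```

```bash
python3 -m pendant '[[[0,20,0],[0,0,0],0],[[0,45,0],[0,0,0],0],[[0,45,0],[0,0,0],0],[[0,45,0],[0,0,0],0],[[0,45,0],[0,0,0],0],[[0,30,5],[0,0,0],0],[[-20,0,0],[0,0,0],0],[[-45,0,0],[0,0,0],0]]'
python3 -m pendant '[[[-45,0,0],[0,0,0],0],[[-40,0,0],[0,0,0],0],[[-20,0,0],[0,0,0],0],[[0,0,10],[0,0,0],0],[[0,0,0],[0,0,0],0],[[0,0,0],[0,0,0],0],[[0,0,0],[0,0,0],0],[[0,0,0],[0,0,0],0]]'
python3 -c "
from h import *
to(.6493,.2300,.1905,13)"
```

```text
time: 20.9
position: [0.5458, 0.2087, 0.2714]
ee_rot: [[-0.973, -0.23, -0.0], [-0.23, 0.973, 0.002], [-0.0, 0.002, -1.0]]
force: [0.6, 0.3, 0.4]
opening: 0.0435
gripper_force: 0.0
time: 21.7
position: [0.6491, 0.2302, 0.2615]
ee_rot: [[-0.974, -0.226, 0.001], [-0.226, 0.974, 0.001], [-0.001, 0.001, -1.0]]
force: [-0.4, 0.0, -0.0]
opening: 0.0435
gripper_force: 0.0
t 21.7 pos [0.6491 0.2302 0.2615] toolyaw 13.05 tilt [ 0.001  0.001 -1.   ] f [-0.4  0.  -0. ] op 0.0435 gf 0.0
tool shift mm [-0.  -0.3 71. ] tool z turn 0.05
```

Two degrees more corresponds to 4.4 mm along and 1.1 mm down at the pull.

```bash
python3 -m pendant '[[[0,0,20],[0,0,0],0],[[0,0,25],[0,0,0],0],[[0,0,16],[0,0,0],0],[[0,0,10],[0,0,0],0],[[0,0,0],[0,0,0],1],[[0,0,0],[0,0,0],1],[[0,0,0],[0,0,0],1],[[0,0,0],[0,0,0],1]]' 20
python3 -m pendant '[[[0,0,0],[0,0,0],1],[[0,0,0],[0,0,0],1],[[-2.2,0,0.5],[0,0,0],1],[[-2.2,0,0.6],[0,0,0],1],[[0,0,0],[0,0,0],1],[[0,0,0],[0,0,0],1],[[0,0,0],[0,0,0],1],[[0,0,0],[0,0,0],1]]'
python3 -m pendant '[[[0,0,0],[0,0,0],0],[[0,0,0],[0,0,0],0],[[0,0,0],[0,0,0],0],[[0,0,0],[0,0,0],0],[[0,0,0],[0,0,0],0],[[0,0,0],[0,0,0],0],[[0,0,0],[0,0,0],0],[[0,0,0],[0,0,0],0]]'
python3 -m pendant '[[[0,0,-15],[0,0,0],0],[[0,0,-25],[0,0,0],0],[[20,0,-30],[0,0,0],0],[[40,0,-10],[0,0,0],0],[[45,0,0],[0,0,0],0],[[45,0,0],[0,0,0],0],[[20,0,0],[0,0,0],0],[[0,0,0],[0,0,0],0]]'
python3 -m pendant '[[[0,-30,-5],[0,0,0],0],[[0,-45,0],[0,0,0],0],[[0,-45,0],[0,0,0],0],[[0,-45,0],[0,0,0],0],[[0,-45,0],[0,0,0],0],[[0,-20,0],[0,0,0],0],[[0,0,0],[0,0,0],0],[[0,0,0],[0,0,0],0]]'
python3 - <<'E'
from h import *
from scipy.optimize import least_squares
a=np.radians(13); d=np.array([np.cos(a),np.sin(a),0]); h=np.array([.5685,.2113,.059])+.05*d; n=np.array([-d[1],d[0],0])
for _ in range(3):
    p=read_camera('top'); W=cloud(p); D=(W-h)*1000; al=D@d; lat=D@n; z=D[...,2]
    E=np.array([(np.array(p['eye'])-h)@k for k in (d,n,[0,0,1])])*1000
    m=(p['z_map']>0)&(abs(lat)<20)&(al>-5)&(al<40)&(z>8)&(z<100)
    u=np.c_[al[m],lat[m],z[m]]-E; g=np.linalg.norm(u,axis=1); u/=g[:,None]
    f=lambda q:(lambda N:(q[1]-E@N)/(u@N)-g)(np.array([np.cos(q[0]),0,np.sin(q[0])]))
    s=least_squares(f,[-.25,-3],loss='soft_l1',f_scale=2); b=(p['z_map']>0)&(abs(lat)<16)&(abs(al)<70)&(z>112)&(z<140)
    base=(p['z_map']>0)&(abs(lat)<45)&(al<-12)&(al>-115)&(z>-12)&(z<5)
    print(m.sum(),90-np.degrees(s.x[0]),s.x[1],'pull',al[b].mean(),z[b].mean(),'base al,lat',np.percentile(al[base],1),np.percentile(lat[base],[1,99]))
E
```

```text
time: 22.5
position: [0.6502, 0.2304, 0.1908]
ee_rot: [[-0.974, -0.225, 0.002], [-0.225, 0.974, 0.001], [-0.002, 0.0, -1.0]]
force: [-0.0, 0.7, 2.2]
opening: 0.0239
gripper_force: 20.0
time: 23.3
position: [0.6544, 0.2313, 0.1895]
ee_rot: [[-0.974, -0.225, 0.001], [-0.225, 0.974, 0.001], [-0.002, 0.0, -1.0]]
force: [0.1, 0.3, 7.8]
opening: 0.0236
gripper_force: 20.0
time: 24.1
position: [0.6538, 0.2311, 0.1884]
ee_rot: [[-0.974, -0.225, -0.0], [-0.225, 0.974, -0.0], [0.0, -0.0, -1.0]]
force: [-0.1, 0.3, -0.6]
opening: 0.0436
gripper_force: 0.0
time: 24.9
position: [0.4865, 0.1925, 0.2704]
ee_rot: [[-0.974, -0.226, 0.001], [-0.226, 0.974, 0.002], [-0.002, 0.002, -1.0]]
force: [0.6, -0.2, 0.1]
opening: 0.0437
gripper_force: 0.0
time: 25.7
position: [0.5407, -0.0313, 0.274]
ee_rot: [[-0.974, -0.225, 0.001], [-0.225, 0.974, -0.0], [-0.001, -0.0, -1.0]]
force: [-0.8, 0.9, -0.1]
opening: 0.0433
gripper_force: 0.0
399 105.56001599524318 -0.9146763604472157 pull 34.23174656978039 126.6592484436467 base al,lat -101.30331817022477 [-30.22661678  28.50782586]
399 105.04510784064031 -0.4347170539706856 pull 34.1823194495051 126.07901641857937 base al,lat -101.13348127526781 [-30.24661588  28.71070192]
388 104.79505386921527 -0.23705746035762046 pull 34.17342099355672 126.25043453599844 base al,lat -101.49559500807413 [-30.11112034  28.52962133]
```

The leaf reads 105° and holds. The base top is about 54 mm high, as it should be with the plate home.

```bash
python3 -c "
from workcell import r
print(r.sign_off())"
```

```text
the job is handed in; nothing more can be done
None
```

I handed in the job at about 26 s: the mirror is square on its dock with the hinge at the orange stop, the plate is pressed fully home, the leaf holds at about 105° open after release, and I touched nothing else on the ledge.

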